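# Lock the antenna rotator's shaft

## Task

Lock the antenna rotator: with a fingertip push a peg of its slotted disc round until the slot lines up with the sliding bar, then push the bar by its upright end plate through the slot and fully home, until the plate stops against the guide. Only push from outside: never take a peg or the bar between the fingers and never lift the bar. Leave the bottle, the mug and the screwdriver where they stand, and finish clear of everything.

Things in the scene. Friction and masses are not known exactly. Their poses are not given: they have to be found in the camera images.
- rotator: Antenna rotator with shaft lock, bolted down; place and yaw differ per run. Origin on the work surface under the disc's axis; x = the way the bar is pushed, y left, z up. Base plate 90 mm wide, 12 mm thick, x -300 to +100 mm. Bed for the bar: 26 mm wide on y = 0, top at z 34.5 mm, x -285 to -56 mm. Motor housing beside the disc: 110 mm in x, y +55 to +125 mm, 47 mm high.
- disc (a joint): Turn of the disc relative to the rotator, rad, anticlockwise from above. The slot lies along the bar at 0 and, being open at both ends, just as well at pi. Starts at 0.5 to 2.64, can turn from -1.0 to 4.2; the nearer position needs at most a quarter turn. Stiff: 0.12 N m (some 3 N at a peg), no spring or detent; stays where it is left.
- slot (a point): On the disc's axis at its top face, z 53 mm; x axis along the slot; turns with the disc. Steel disc of 96 mm diameter, a slot 18 mm wide, 20 mm deep straight across its top, open at both ends and above. The bar enters if the slot is within about 8 degrees of its line, and straightens the last degrees by itself.
- peg_a (a point): Middle of one of two equal upright pegs on the disc, 10 mm diameter, standing 32 mm above the disc's top face (from z 53 to 85 mm), 38 mm from the axis, square to the slot (at +y of the slot's frame). Push it sideways to turn the disc.
- peg_b (a point): Middle of the other peg, opposite the first (at -y of the slot's frame), same sizes.
- bar: Loose steel bar, about 0.3 kg, in its bed and guide with 1.5 mm side play; x towards its nose, z up. Origin on its underside at its end plate. 12 mm wide, 14 mm high, reaching 197 mm ahead of the origin (last 14 mm tapered). End plate 10 mm thick in x, 36 mm wide, 40 mm high (top at z 74.5 mm). Origin starts at rotator x -0.275 to -0.255; fully home it is at -0.117. Sliding takes 2 to 5 N.
- guide (a point): Middle of the guide's outer end, 41.5 mm above the work surface, at rotator x -0.112. The guide is a roofed channel on the bed from there to rotator x -0.056, 26 mm wide outside, top at z 54.5 mm. The bar's end plate stops hard against this end when fully home.
- keeper (a point): Mouth of the keeper on the disc's far side, at rotator x +0.058, 41.5 mm above the work surface: a roofed channel 32 mm long, 18 mm wide inside, 30 mm outside, top at z 54.5 mm, into which the bar's nose runs.
- bar_push (a point): Centre of the rear face of the bar's end plate (the face to push on, towards rotator +x), 20 mm above the bar's underside.
- bar_nose (a point): Tip of the bar's tapered nose, on its centre line. Starts 10 to 30 mm short of the disc's rim; fully home it is in the keeper at rotator x +0.080.
- bottle: Bystander: capped clear bottle, 62 mm diameter, 190 mm tall, loose; origin at the centre of its underside.
- mug: Bystander: white mug, 80 mm diameter, 90 mm tall, loose; origin at the centre of its underside.
- screwdriver: Bystander: screwdriver with a black handle lying on the desk, about 200 mm long, loose; origin on the underside of it, x towards its tip.
Not all that is in view belongs to the job. What is meant by the bar is not brown, orange or yellow, and is the smaller of those in its own colour.

How it is judged:
By the outcome, as a careful person would: the job done as asked, in the order asked, and still so for the second after the job is handed in, with the robot touching nothing.
It also fails if it takes over 48 s, if anything falls off the work surface, if the arm or the gripper's body presses on something with over 40 N, if the wrist force passes 120 N, or if a joint passes its speed limit or range.

## Robot

A 6-joint arm with a two-finger parallel gripper is mounted at the origin on the work surface. World frame = base frame: x ahead of the robot, y to its left, z up, the work surface at z = 0. Lengths are in m, angles in rad, forces in N, time in s.
With the tool pointing down it reaches from about 0.3 to 0.775 m from the base axis. Payload 14.6 kg.
Tool frame: the origin (TCP) lies at the very end of the fingers, on their centre line; the grasp point (between the pads) lies 19 mm behind it; z points along the fingers, x is the direction in which the jaws open and shut, and the axes are right-handed (so a half turn about z gives the same grasp; the last joint's range is limited). The gripper opens to 85 mm and grips with 20 to 120 N. Pads are 22 mm wide; open, the fingers measure 114 mm over their backs; the gripper's body (76 mm by 85 mm) begins 54 mm behind the grasp point. The pads swing forward as they close: fully open they stand 13 mm farther back than shut.
Start: joints at [-1.345, 0.3, 1.521, -0, 1.321, -0.067], TCP at [0.159, -0.527, 0.231] pointing down, gripper open.
Joint ranges: [-3.03, 3.03], [-0.79, 2.21], [0.23, 2.52], [-1.04, 4.18], [0, 3.07], [-2.55, 2.55]. Speed limits (rad/s): [2.22, 2.22, 2.57, 3.14, 3.14, 3.14].

## Interface

Orientations are given as a rotation vector (axis times angle).
In Python, from station import ctrl gives the robot as it stands. The module is installed in compiled form; this text tells all that it offers.
- The arm moves only by the tool play_rows, never from a script. Its arguments are lists of equal length, an entry for each row: "fingers": the finger opening in m, from 0 to 0.0854; "travel": the shift along the world's x, y, z in m, a list of three; "roll": the turn about the world's z in degrees. In form: {"fingers": [fingers, ...], "travel": [[tx, ty, tz], ...], "roll": [roll, ...]}. A call has 1 to 12 rows; each row shifts and turns the pose as measured when the row begins; what a row does not reach is not made up. A row lasts 1/12 s, in which the tool goes at most 41.7 mm and 7.16 degrees, less where a joint would pass 70% of its speed; a pose out of reach is approached as far as the arm can. A call with a gripper value outside its range is refused whole. The fingers move at their own pace and stop on an object; the grip force is fixed at half the most. Time passes only in rows, so rows that do not move let the fingers close. It gives the time, the measured TCP pose, the force and the opening at its end, in the units of the state.
- ctrl.get_obs(): the state, without advancing time (a new reading comes with each control period).
- ctrl.read_camera(name): name is "side" or "top" or "wrist"; returns a dict with "pixels" (400x640x3 uint8, red, green, blue), "range_z" (400x640 float32, m along the optical axis (not along the pixel's ray), 0 where there is no reading), "intrinsics" (3x3 intrinsics, pixels), "R" (3x3) and "t" (3): a world point X has camera coordinates R X + t. Camera axes: x right, y down, z forward; pixel columns grow to the right and rows downward; lengths in m; the calibration is good to about 2 mm. The wrist camera is an equidistant fisheye: a pixel r from the principal point sees the ray r / f radians off the axis. A picture is of the moment at which its call begins.
- ctrl.sign_off(): hands the job in, once; it reports no verdict.
Trained networks look in the newest picture that a camera, given by its name, has taken for a name from the list of things; names that differ only in an ending like _2 or _b are one class to them, and where a whole thing is asked for, a point or a joint stands for the part that bears it (a point fixed in the world has none). Each returns a list of dicts, best first, with "confidence" (0 to 1); they miss things now and then, are a little off and sometimes report something else, mostly with a low value. They report only what shows in the picture. A call takes as long as a camera call. They do not tell look-alikes from the thing itself.
- ctrl.search_frame(camera, label): "xy" ([column, row] as shares, 0 to 1, of the picture: columns of its width, rows of its height, amid what is visible of it).
The state is a dict: "clock": time; "joint_positions": joint angles; "dq": joint speeds; "joint_torque": joint torques, N m; "position": TCP position; "eef_rot": TCP orientation; "force": force on the tool from outside, world axes, zero at the start; "ft_torque": the same for the moment, N m; "finger_gap": finger opening in m.
Only numpy, scipy, OpenCV 4.12 (cv2) and the standard library are available. Lean on these libraries where they do the work, as an engineer would, in place of code of your own. Each camera call takes 0.05 s, during which the arm holds its last target.

## Working session

There is one attempt and no reset: what is moved stays moved. The work goes in short steps, Python scripts to look and compute and a tool call to move; the robot and the scene stay as the last step left them, time stands still between calls to the robot, and variables do not carry over. Pictures are saved under pics/ and viewed, and the job is handed in when it is done.

Besides the shell and the picture viewer there is one more tool, called by a JSON object that holds its "fn" and its "kwargs", one argument or row to a line. play_rows: Moves the arm, as the interface text tells. Its arguments: {"type":"object","properties":{"fingers":{"type":"array"},"travel":{"type":"array"},"roll":{"type":"array"}},"required":["fingers","travel","roll"]}

```bash
mkdir -p pics; cat > h.py <<'E'
import numpy as np, cv2
from station import ctrl
def snap(name, fn):
    c=ctrl.read_camera(name); cv2.imwrite(fn, c["pixels"][:,:,::-1]); np.savez(fn.replace('.png','.npz'),**c); return c
def world(c,u,v,z=None):
    K=c["intrinsics"];R=c["R"];t=c["t"]
    ray=np.array([(u-K[0,2])/K[0,0],(v-K[1,2])/K[1,1],1.0])
    o=-R.T@t; d=R.T@ray
    if z is None:
        zz=c["range_z"][int(round(v)),int(round(u))]
        return o+d*zz
    return o+d*(z-o[2])/d[2]
def proj(c,X):
    p=c["R"]@np.asarray(X)+c["t"]; q=c["intrinsics"]@p; return q[:2]/q[2]
E
python3 - <<'E'
from h import *
o=ctrl.get_obs(); print({k:np.round(v,3) for k,v in o.items()})
for n in ["side","top"]:
    c=snap(n,f"pics/{n}0.png"); print(n,-c["R"].T@c["t"],c["intrinsics"][0])
    for l in ["rotator","disc","peg_a","bar","bar_push","bar_nose","guide","keeper","slot","bottle","mug","screwdriver"]:
        print(l,[(np.round(np.array(d["xy"])*[640,400]).tolist(),round(d["confidence"],2)) for d in ctrl.search_frame(n,l)][:4])
E
```

```text
{'clock': np.float64(0.0), 'joint_positions': array([-1.345,  0.3  ,  1.522,  0.   ,  1.321, -0.067]), 'dq': array([-0.002,  0.001, -0.001,  0.001,  0.001, -0.001]), 'joint_torque': array([ 0.0000e+00, -5.4350e+01, -3.6179e+01, -0.0000e+00,  4.0000e-03,
       -0.0000e+00]), 'position': array([ 0.159, -0.526,  0.231]), 'eef_rot': array([-2.521e+00,  1.873e+00,  1.000e-03]), 'force': array([ 0.253,  0.058, -0.245]), 'ft_torque': array([-0.069, -0.035,  0.003]), 'finger_gap': np.float64(0.085)}
side [0.1411555  0.74339436 0.81959881] [397.76451181   0.         319.26149813]
rotator [([305.0, 242.0], 0.85)]
disc [([293.0, 241.0], 0.66)]
peg_a [([296.0, 243.0], 0.8)]
bar [([270.0, 177.0], 0.87), ([395.0, 142.0], 0.87), ([392.0, 195.0], 0.83), ([314.0, 184.0], 0.67)]
bar_push [([315.0, 183.0], 0.87), ([389.0, 198.0], 0.83), ([328.0, 337.0], 0.73), ([396.0, 141.0], 0.69)]
bar_nose [([318.0, 186.0], 0.82), ([328.0, 335.0], 0.73), ([399.0, 141.0], 0.63), ([392.0, 198.0], 0.52)]
guide [([308.0, 245.0], 0.88), ([292.0, 242.0], 0.7)]
keeper [([309.0, 244.0], 0.69), ([296.0, 243.0], 0.31)]
slot 
[... 151 characters left out ...]
4.0, 241.0], 0.44)]
top [ 0.32733476 -0.01485931  1.33488862] [417.91998979   0.         330.91224734]
rotator [([301.0, 184.0], 0.93)]
disc [([287.0, 182.0], 0.74)]
peg_a [([285.0, 186.0], 0.84)]
bar [([406.0, 267.0], 0.95), ([220.0, 245.0], 0.77), ([361.0, 114.0], 0.64), ([489.0, 212.0], 0.58)]
bar_push [([407.0, 271.0], 0.98), ([362.0, 123.0], 0.75), ([221.0, 248.0], 0.62), ([488.0, 211.0], 0.61)]
bar_nose [([489.0, 209.0], 0.94), ([408.0, 269.0], 0.91), ([220.0, 246.0], 0.89), ([346.0, 175.0], 0.56)]
guide [([297.0, 185.0], 0.87)]
keeper [([299.0, 186.0], 0.76)]
slot [([284.0, 185.0], 0.93)]
bottle [([453.0, 142.0], 0.78)]
mug [([244.0, 108.0], 0.97)]
screwdriver [([191.0, 186.0], 0.69)]
```

View pics/top0.png

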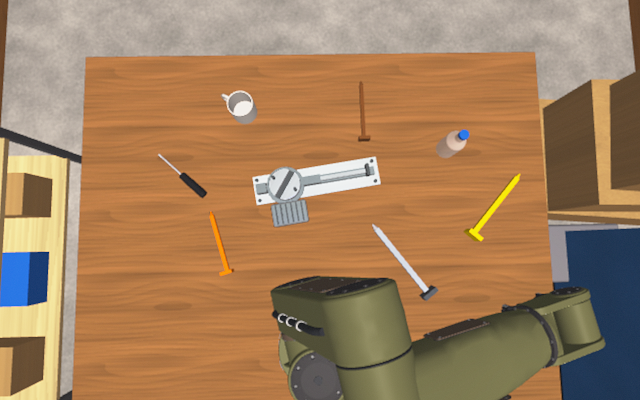

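View pics/side0.png

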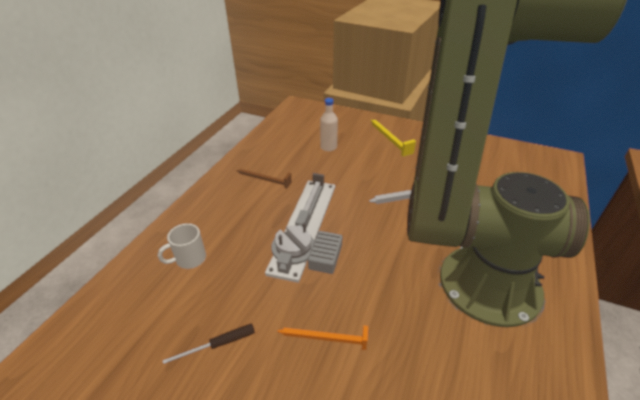

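Could be taken for the bar (top view): brown (361,110), orange (220,245), yellow (490,212), a larger grey one on the desk (405,265), and the smaller grey one in the rotator's bed (345,176). By the description it is the last. I'll check that in a close crop and measure it.

```bash
python3 - <<'E'
from h import *
c=dict(np.load("pics/top0.npz")); im=cv2.imread("pics/top0.png")
x0,y0,x1,y1=240,140,400,240
cv2.imwrite("pics/crop0.png",cv2.resize(im[y0:y1,x0:x1],None,fx=5,fy=5,interpolation=cv2.INTER_CUBIC))
for p in [(0,0),(640,0),(0,400)]: print(p,world(c,*p,z=0).round(3))
E
```

```text
(0, 0) [ 1.147  1.035 -0.   ]
(640, 0) [ 1.13  -1.128  0.   ]
(0, 400) [-0.125  0.959  0.   ]
```

View pics/crop0.png

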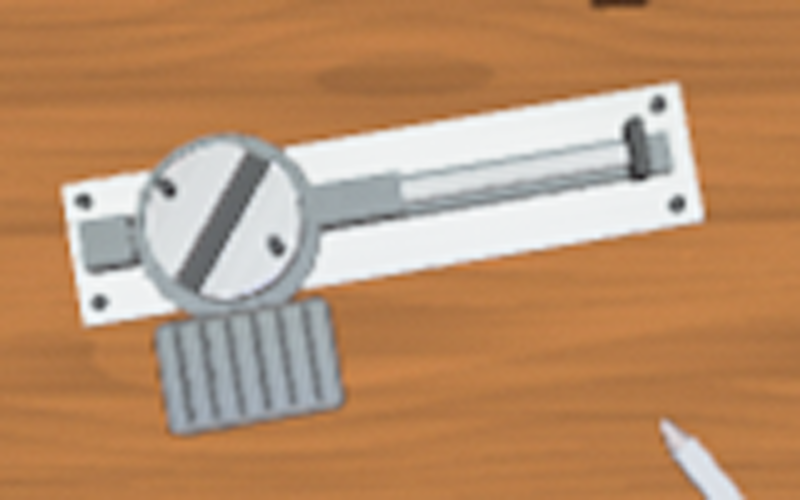

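```bash
python3 - <<'E'
from h import *
c=dict(np.load("pics/top0.npz"))
f=lambda u,v,z: world(c,240+u/5-.4,140+v/5-.4,z)
co=[f(*p,0.012) for p in [(62,187),(680,83),(705,220),(85,325)]]
for p in co: print(p.round(4))
front=(co[0]+co[3])/2; rear=(co[1]+co[2])/2
d=front-rear; print("len",np.linalg.norm(d),"wid",np.linalg.norm(co[0]-co[3]))
yaw=np.arctan2(d[1],d[0]); ex=d[:2]/np.linalg.norm(d); ey=np.array([-ex[1],ex[0]])
org=((front+rear)/2)[:2]+0.1*ex
print("yaw",yaw,np.degrees(yaw),"org",org)
def loc(P): 
    q=P[:2]-org; return np.array([q@ex,q@ey]).round(4)
for n,p,z in [("slot1",(258,160),.053),("slot2",(190,285),.053),("pegtop1",(163,184),.085),("pegtop1b",(170,190),.085),("pegtop2",(275,246),.085),("discL",(140,222),.053),("discR",(305,218),.053),("discT",(228,135),.053),("discB",(240,300),.053),("platetop",(632,120),.0745),("platebot",(640,178),.0745)]:
    print(n,loc(f(*p,z)))
s1=loc(f(258,160,.053));s2=loc(f(190,285,.053)); a=s1-s2; print("slot ang",np.arctan2(a[1],a[0])%np.pi)
# depth map check: disc pts
z=c["range_z"][176:192,278:294]
E
```

```text
[0.5362 0.2018 0.012 ]
[ 0.5968 -0.1953  0.012 ]
[ 0.5074 -0.2084  0.012 ]
[0.4476 0.1875 0.012 ]
len 0.4010282883734922 wid 0.08972002376324131
yaw 1.7215342961321052 98.63664945539446 org [0.50697415 0.09526933]
slot1 [-0.0265 -0.0338]
slot2 [0.0272 0.036 ]
pegtop1 [ 0.0308 -0.0233]
pegtop1b [ 0.0272 -0.019 ]
pegtop2 [-0.0295  0.0252]
discL [ 0.0514 -0.0078]
discR [-0.0493  0.0068]
discT [-0.0108 -0.0525]
discB [-0.0015  0.0503]
platetop [-0.2571 -0.0161]
platebot [-0.2554  0.0201]
slot ang 0.9150314676539972
```

{"fn": "play_rows", "kwargs": {
  "fingers": [0,0,0,0,0,0,0,0,0,0,0,0],
  "travel": [
    [0.02,0.034,0],
    [0.02,0.034,0],
    [0.02,0.034,0],
    [0.02,0.034,0],
    [0.02,0.034,0],
    [0.02,0.034,0],
    [0.02,0.034,0],
    [0.02,0.034,0],
    [0.02,0.034,0],
    [0.02,0.034,0],
    [0.02,0.034,0],
    [0.02,0.034,0]
  ],
  "roll": [6.5,6.5,6.5,6.5,6.5,6.5,6.5,6.5,6.5,6.5,6.5,6.5]
}}

```text
clock: 2.3
position: [0.4009, -0.1033, 0.2312]
eef_rot: [3.132, 0.21, 0.006]
force: [1.2, -0.5, 0.3]
finger_gap: -0.0002
```

{"fn": "play_rows", "kwargs": {
  "fingers": [0,0,0,0,0,0,0],
  "travel": [
    [0.014,0.0232,-0.0135],
    [0.014,0.0232,-0.0135],
    [0.014,0.0232,-0.0135],
    [0.014,0.0232,-0.0135],
    [0.014,0.0232,-0.0135],
    [0.014,0.0232,-0.0135],
    [0,0,0]
  ],
  "roll": [1,0,0,0,0,0,0]
}}

```text
clock: 2.88
position: [0.4905, 0.0499, 0.1484]
eef_rot: [3.127, 0.263, 0.017]
force: [-0.6, -0.1, -0.6]
finger_gap: 0.0001
```

```bash
python3 - <<'E'
from h import *
o=ctrl.get_obs(); print(o["position"].round(4),o["eef_rot"].round(3),o["clock"])
c=snap("wrist","pics/w1.png"); c=snap("side","pics/s1.png"); c=snap("top","pics/t1.png")
a=cv2.imread("pics/s1.png")[170:290,240:360]; b=cv2.imread("pics/t1.png")[140:240,240:400]
cv2.imwrite("pics/s1c.png",cv2.resize(a,None,fx=5,fy=5,interpolation=cv2.INTER_CUBIC))
cv2.imwrite("pics/t1c.png",cv2.resize(b,None,fx=5,fy=5,interpolation=cv2.INTER_CUBIC))
E
```

```text
[0.4905 0.0499 0.1484] [3.127 0.263 0.017] 2.8833
```

View pics/w1.png

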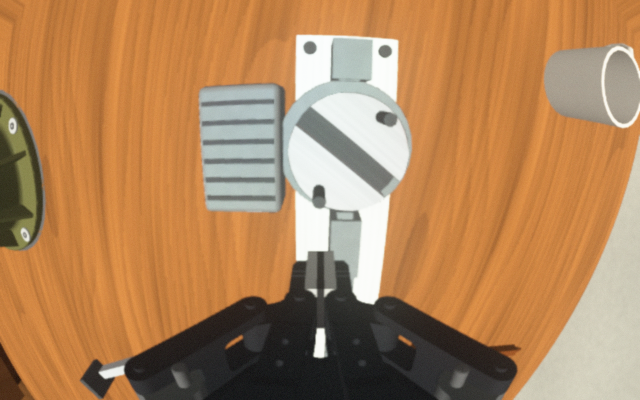

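View pics/s1c.png

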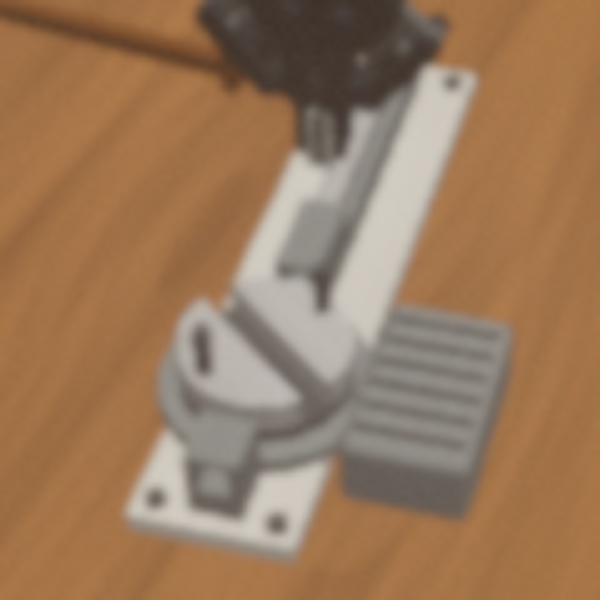

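View pics/t1c.png

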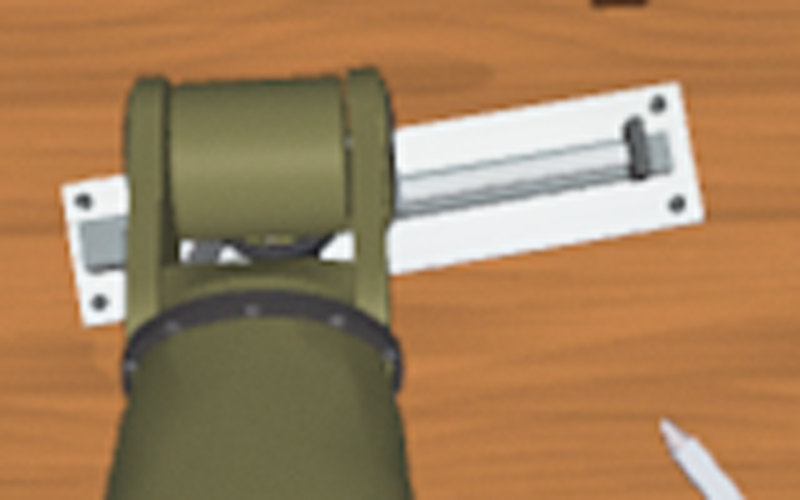

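The wrist view shows the disc at (347,147), its slot running from (305,113) to (392,185), peg_a at (320,195) and peg_b at (385,118). The smaller grey bar lies in the bed. Next I'll check my rotator pose by projecting the model into this picture.

```bash
cat >> h.py <<'E'
YAW=1.7215; ORG=np.array([0.507,0.0953])
def rot2w(p,yaw=None,org=None):
    yaw=YAW if yaw is None else yaw; org=ORG if org is None else org
    p=np.atleast_2d(p).astype(float); C,S=np.cos(yaw),np.sin(yaw)
    return np.c_[org[0]+C*p[:,0]-S*p[:,1],org[1]+S*p[:,0]+C*p[:,1],p[:,2]]
def w2rot(P,yaw=None):
    q=np.asarray(P)[:2]-ORG; C,S=np.cos(YAW),np.sin(YAW); return np.array([C*q[0]+S*q[1],-S*q[0]+C*q[1]])
def projw(c,P):
    q=(c["R"]@np.atleast_2d(P).T).T+c["t"]; r=np.hypot(q[:,0],q[:,1]); th=np.arctan2(r,q[:,2])
    K=c["intrinsics"]; s=th/np.maximum(r,1e-9)
    return np.c_[K[0,0]*q[:,0]*s+K[0,2],K[1,1]*q[:,1]*s+K[1,2]]
def model(phi):
    a=np.linspace(0,2*np.pi,60); R=lambda x,y:(x*np.cos(phi)-y*np.sin(phi),x*np.sin(phi)+y*np.cos(phi))
    m={"plate":[(.1,.045,.012),(.1,-.045,.012),(-.3,-.045,.012),(-.3,.045,.012)]}
    m["disc"]=[(.048*np.cos(t),.048*np.sin(t),.053) for t in a]
    m["s1"]=[R(x,.009)+(.053,) for x in (-.047,.047)]; m["s2"]=[R(x,-.009)+(.053,) for x in (-.047,.047)]
    for n,y in (("pa",.038),("pb",-.038)):
        for z in (.053,.085): m[n+str(z)]=[tuple(np.array(R(0,y))+.005*np.array([np.cos(t),np.sin(t)]))+(z,) for t in a[::6]]
    return m
def overlay(c,phi,fn,pr,crop,k=5,yaw=None,org=None):
    im=c["pixels"][:,:,::-1]; x0,y0,x1,y1=crop
    im=cv2.resize(im[y0:y1,x0:x1],None,fx=k,fy=k,interpolation=cv2.INTER_CUBIC)
    for n,p in model(phi).items():
        q=(pr(c,rot2w(p,yaw,org))+.5-[x0,y0])*k-.5
        cv2.polylines(im,[np.round(q).astype(int)],True,(0,0,255),1)
    cv2.imwrite(fn,im)
def projp(c,P): return np.array([proj(c,p) for p in np.atleast_2d(P)])
E
python3 - <<'E'
from h import *
c=dict(np.load("pics/w1.npz"));print(c["intrinsics"])
overlay(c,.915,"pics/ow.png",projw,(190,20,420,220),3)
c=dict(np.load("pics/top0.npz")); overlay(c,.915,"pics/ot.png",projp,(240,140,400,240))
E
```

```text
[[309.70691629   0.         320.10834488]
 [  0.         309.70691629 203.19369239]
 [  0.           0.           1.        ]]
```

View pics/ow.png

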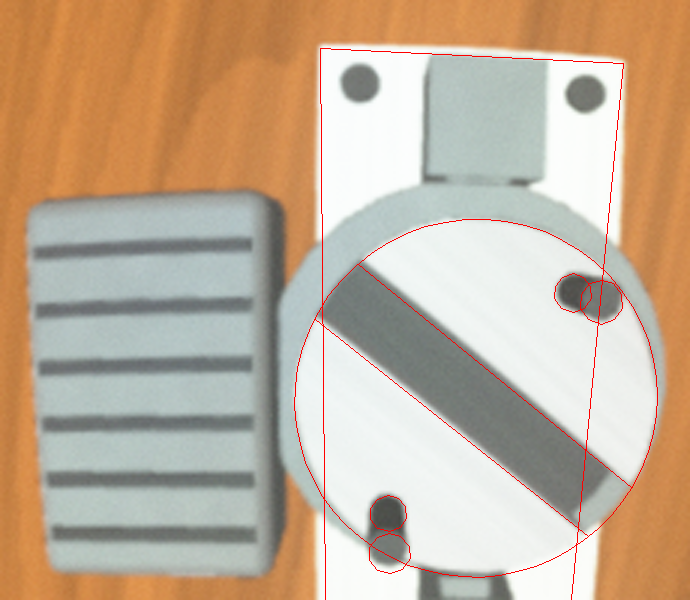

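View pics/ot.png

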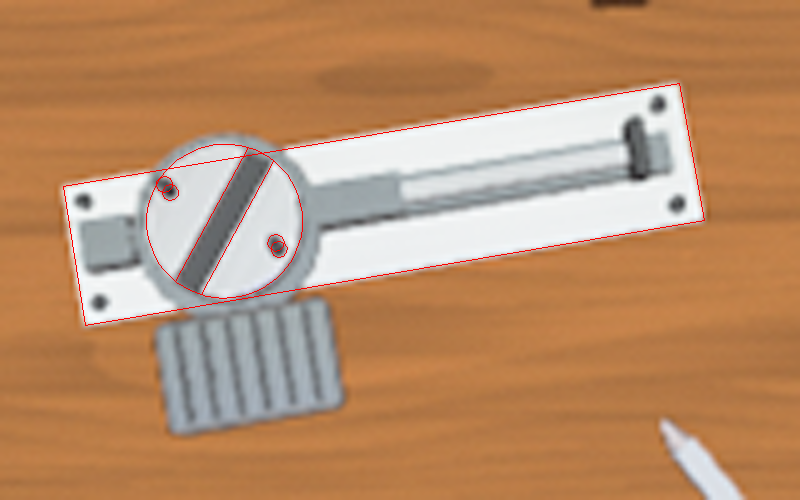

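```bash
python3 - <<'E'
from h import *
o=ctrl.get_obs(); p=o["position"]; print(w2rot(p).round(4))
for t in [(-.058,.03,.063),(-.016,.03,.063)]: print(t,rot2w(t)[0].round(4),(rot2w(t)[0]-p).round(4))
print(rot2w((-.016,.03,0))-rot2w((-.058,.03,0)))
E
```

```text
[-0.0454  0.0242]
(-0.058, 0.03, 0.063) [0.486  0.0335 0.063 ] [-0.0038 -0.0133 -0.0879]
(-0.016, 0.03, 0.063) [0.4797 0.075  0.063 ] [-0.0101  0.0282 -0.0879]
[[-0.00630562  0.04152396  0.        ]]
```

{"fn": "play_rows", "kwargs": {
  "fingers": [0,0,0,0,0,0,0,0,0],
  "travel": [
    [-0.004,-0.0135,0],
    [0,0,0],
    [0,0,-0.02],
    [0,0,-0.02],
    [0,0,-0.02],
    [0,0,-0.014],
    [0,0,-0.007],
    [0,0,0],
    [0,0,0]
  ],
  "roll": [-1,0,0,0,0,0,0,0,0]
}}

```text
clock: 3.78
position: [0.4873, 0.0273, 0.0746]
eef_rot: [3.127, 0.22, 0.042]
force: [0.2, -0.0, 0.0]
finger_gap: -0.0004
```

```bash
python3 - <<'E'
from h import *
o=ctrl.get_obs(); p=o["position"]; print(p.round(4),o["eef_rot"].round(3),o["force"].round(1),w2rot(p).round(4))
c=snap("wrist","pics/w2.png"); cv2.imwrite("pics/w2c.png",cv2.resize(cv2.imread("pics/w2.png")[60:300,200:440],None,fx=2.5,fy=2.5,interpolation=cv2.INTER_CUBIC))
E
```

```text
[0.4873 0.0273 0.0746] [3.127 0.22  0.042] [ 0.2 -0.   0. ] [-0.0643  0.0297]
```

View pics/w2c.png

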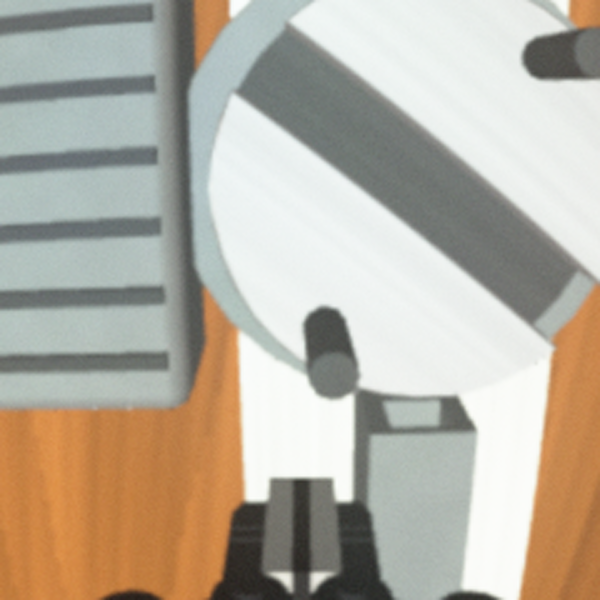

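```bash
cat >> h.py <<'E'
def goto(x,y,z):
    p=ctrl.get_obs()["position"]; t=rot2w((x,y,z))[0]; print("at",w2rot(p).round(4),p[2].round(4),"need",(t-p).round(4))
E
python3 - <<'E'
from h import *
goto(-.060,.025,.063); goto(-.016,.037,.063)
print(rot2w((-.016,.037,0))-rot2w((-.06,.025,0)))
E
```

```text
at [-0.0643  0.0296] 0.0748 need [ 0.0039  0.0049 -0.0118]
at [-0.0643  0.0296] 0.0748 need [-0.0145  0.0466 -0.0118]
[[-0.01846988  0.04169968  0.        ]]
```

{"fn": "play_rows", "kwargs": {
  "fingers": [0,0,0,0,0],
  "travel": [
    [0.004,0.004,-0.006],
    [0,0,-0.006],
    [0,0,0],
    [-0.002,0.004,0],
    [-0.002,0.004,0]
  ],
  "roll": [0,0,0,0,0]
}}

```text
clock: 4.25
position: [0.4893, 0.0398, 0.0644]
eef_rot: [3.127, 0.218, 0.05]
force: [0.0, -0.3, 0.4]
finger_gap: 0.0
```

```bash
python3 - <<'E'
from h import *
o=ctrl.get_obs(); p=o["position"]; print(p.round(4),o["eef_rot"].round(3),o["force"].round(1),w2rot(p).round(4))
E
```

```text
[0.4893 0.0398 0.0644] [3.127 0.218 0.05 ] [ 0.  -0.3  0.4] [-0.0522  0.0259]
```

{"fn": "play_rows", "kwargs": {
  "fingers": [0,0,0,0,0,0],
  "travel": [
    [-0.002,0.004,0],
    [-0.002,0.004,0],
    [-0.002,0.004,0],
    [-0.002,0.004,0],
    [-0.002,0.004,0],
    [0,0,0]
  ],
  "roll": [0,0,0,0,0,0]
}}

```text
clock: 4.75
position: [0.4734, 0.056, 0.0641]
eef_rot: [3.116, 0.221, 0.03]
force: [0.1, -0.0, 0.6]
finger_gap: -0.0
```

```bash
python3 - <<'E'
from h import *
o=ctrl.get_obs(); p=o["position"]; print(p.round(4),o["eef_rot"].round(3),o["force"].round(1),w2rot(p).round(4))
c=snap("wrist","pics/w3.png"); cv2.imwrite("pics/w3c.png",cv2.resize(cv2.imread("pics/w3.png")[60:300,200:440],None,fx=2.5,fy=2.5,interpolation=cv2.INTER_CUBIC))
E
```

```text
[0.4734 0.056  0.0641] [3.116 0.221 0.03 ] [ 0.1 -0.   0.6] [-0.0338  0.0391]
```

View pics/w3c.png

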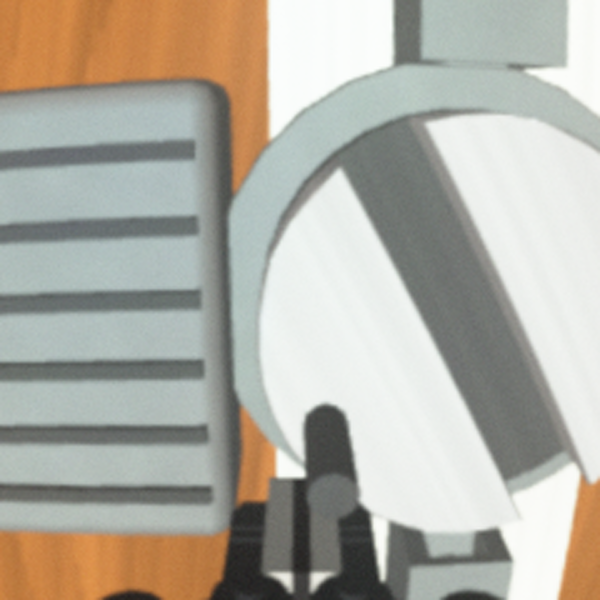

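{"fn": "play_rows", "kwargs": {
  "fingers": [0,0,0,0,0],
  "travel": [
    [0,0.004,0],
    [0,0.004,0],
    [-0.0005,0.004,0],
    [0,0,0],
    [0,0,0]
  ],
  "roll": [0,0,0,0,0]
}}

```text
clock: 5.22
position: [0.4706, 0.0676, 0.0634]
eef_rot: [3.113, 0.222, 0.022]
force: [-1.1, -4.1, 0.5]
finger_gap: -0.0001
```

```bash
cat > look.py <<'E'
import sys
from h import *
n=sys.argv[1]
o=ctrl.get_obs(); p=o["position"]; print(p.round(4),o["eef_rot"].round(3),o["force"].round(1),w2rot(p).round(4))
c=snap("wrist",f"pics/{n}.png"); cv2.imwrite(f"pics/{n}c.png",cv2.resize(cv2.imread(f"pics/{n}.png")[60:300,200:440],None,fx=2.5,fy=2.5,interpolation=cv2.INTER_CUBIC))
E
python3 look.py w4
```

```text
[0.4706 0.0676 0.0634] [3.113 0.222 0.022] [-1.1 -4.1  0.5] [-0.0219  0.0402]
```

View pics/w4c.png

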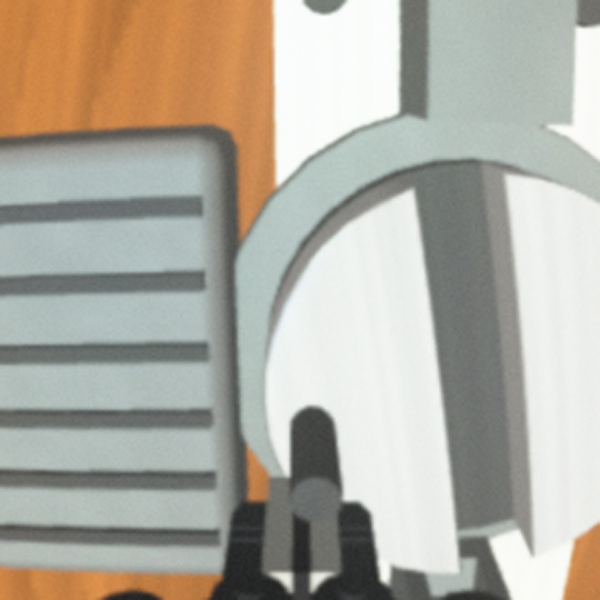

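```bash
cat >> h.py <<'E'
def slotangle(c,pr_inv_pts,z=.053):
    # fisheye pixels on the disc's top face -> rotator frame
    K=c["intrinsics"];out=[]
    for u,v in pr_inv_pts:
        d=np.array([u-K[0,2],v-K[1,2]]);r=np.hypot(*d);th=r/K[0,0]
        ray=np.r_[d/r*np.sin(th),np.cos(th)]; D=c["R"].T@ray; o=-c["R"].T@c["t"]
        out.append(w2rot(o+D*(z-o[2])/D[2]))
    return np.array(out)
E
python3 - <<'E'
from h import *
c=dict(np.load("pics/w4.npz"))
g=lambda u,v:(200+(u+.5)/2.5-.5,60+(v+.5)/2.5-.5)
P=slotangle(c,[g(415,188),g(458,570),g(505,178),g(532,552)]); print(P.round(4))
for a,b in ((0,1),(2,3)):
    d=P[a]-P[b]; print(np.degrees(np.arctan2(d[1],d[0])))
E
```

```text
[[ 0.0452  0.0171]
 [-0.0456  0.0021]
 [ 0.0476 -0.0013]
 [-0.0415 -0.0163]]
9.374303766562226
9.542036684937218
```

Slot is 9.4° off: another 6 mm of push along +x.

{"fn": "play_rows", "kwargs": {
  "fingers": [0,0,0,0,0],
  "travel": [
    [0,0.003,0],
    [0,0.003,0],
    [0,0.002,0],
    [0,0,0],
    [0,0,0]
  ],
  "roll": [0,0,0,0,0]
}}

```text
clock: 5.68
position: [0.4697, 0.0751, 0.0631]
eef_rot: [3.112, 0.222, 0.018]
force: [-0.9, -1.7, -1.0]
finger_gap: 0.0001
```

```bash
python3 look.py w5
```

```text
[0.4697 0.0751 0.0631] [3.112 0.222 0.018] [-0.9 -1.7 -1. ] [-0.0144  0.0399]
```

View pics/w5c.png

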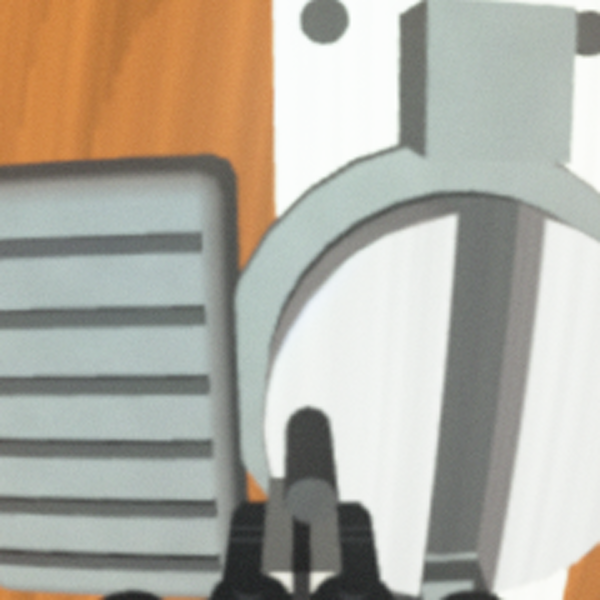

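```bash
python3 - <<'E'
from h import *
c=dict(np.load("pics/w5.npz"))
g=lambda u,v:(200+(u+.5)/2.5-.5,60+(v+.5)/2.5-.5)
P=slotangle(c,[g(457,213),g(420,590),g(547,217),g(500,560)]); print(P.round(4))
for a,b in ((0,1),(2,3)):
    d=P[a]-P[b]; print(np.degrees(np.arctan2(d[1],d[0])))
P=slotangle(c,[g(427,158),g(568,160)],.0545);print("keeper mouth",P.round(4))
goto(-.06,.03,.063)
E
```

```text
[[ 0.0479  0.0082]
 [-0.0434  0.0109]
 [ 0.0475 -0.0109]
 [-0.0354 -0.0084]]
-1.6789644458101953
-1.6909557567092541
keeper mouth [[ 0.059   0.0149]
 [ 0.0596 -0.0142]]
at [-0.0144  0.0398] 0.0631 need [ 0.0166 -0.0436 -0.0001]
```

{"fn": "play_rows", "kwargs": {
  "fingers": [0,0,0,0,0,0,0],
  "travel": [
    [0.002,-0.01,0],
    [0.002,-0.01,0],
    [0,0,0.02],
    [0,0,0.03],
    [0,0,0.02],
    [0,0,0],
    [0,0,0]
  ],
  "roll": [0,0,0,0,0,0,0]
}}

```text
clock: 6.32
position: [0.4749, 0.0495, 0.1358]
eef_rot: [3.113, 0.219, 0.019]
force: [-0.7, -0.4, 0.0]
finger_gap: 0.0001
```

```bash
python3 - <<'E'
from h import *
o=ctrl.get_obs(); print(o["force"].round(1),o["eef_rot"].round(3))
goto(-.30,.0,.11)
c=dict(np.load("pics/top0.npz")); print("bottle",world(c,453,142,.095),"bigbar",world(c,428,293,.03),"brown",world(c,363,137,.02))
E
```

```text
[-0.7 -0.4  0. ] [3.113 0.219 0.019]
at [-0.0404  0.0386] 0.1358 need [ 0.0772 -0.2508 -0.0258]
bottle [ 0.6198752  -0.42189502  0.095     ] bigbar [ 0.16215201 -0.34064578  0.03      ] brown [ 0.65866462 -0.15557764  0.02      ]
```

{"fn": "play_rows", "kwargs": {
  "fingers": [0,0,0,0,0,0,0,0,0],
  "travel": [
    [0.011,-0.035,0],
    [0.011,-0.035,0],
    [0.011,-0.035,0],
    [0.011,-0.035,0],
    [0.011,-0.035,0],
    [0.011,-0.035,0],
    [0.007,-0.02,0],
    [0,0,0],
    [0,0,0]
  ],
  "roll": [0,0,0,0,0,0,0,0,0]
}}

```text
clock: 7.07
position: [0.5468, -0.1962, 0.1279]
eef_rot: [3.117, 0.221, 0.013]
force: [0.7, 0.3, -1.5]
finger_gap: 0.0003
```

```bash
python3 - <<'E'
from h import *
goto(-.295,.0,.045)
E
python3 look.py w6; python3 - <<'E'
from h import *
c=snap("top","pics/t6.png"); overlay(c,-.03,"pics/ot6.png",projp,(240,140,400,240))
E
```

```text
at [-0.2942  0.0044] 0.1279 need [ 0.0044 -0.0002 -0.0829]
[ 0.5468 -0.1962  0.1279] [3.117 0.221 0.013] [ 0.7  0.3 -1.5] [-0.2942  0.0044]
```

View pics/w6.png

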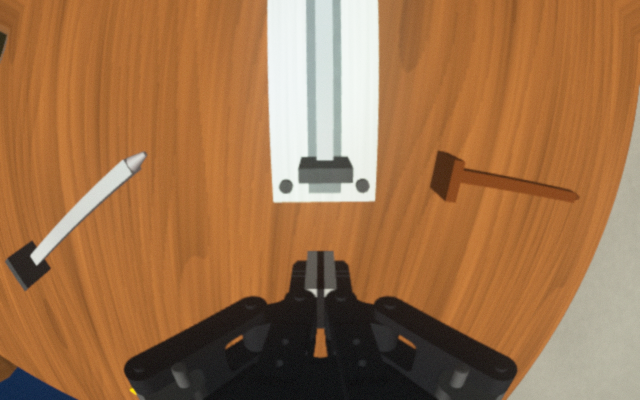

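View pics/ot6.png

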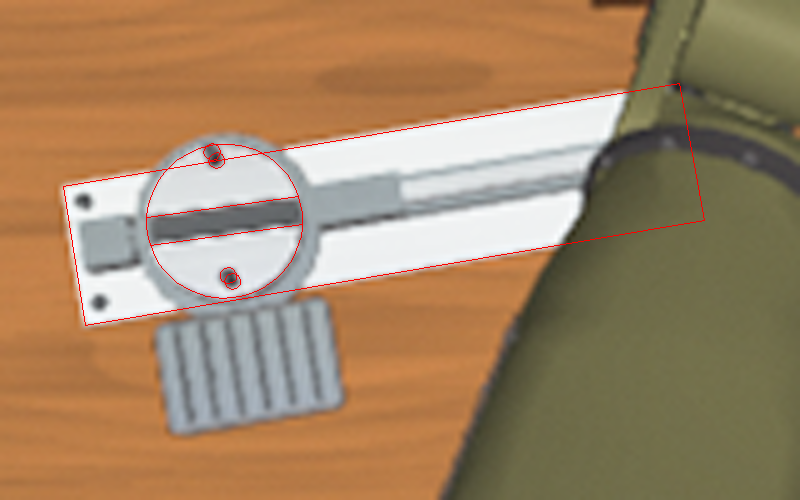

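The top view shows the slot aligned with the bar, within about 2°, and the wrist view shows the plate ahead of the finger at (325,170). Next I descend behind the plate.

{"fn": "play_rows", "kwargs": {
  "fingers": [0,0,0,0,0,0,0,0],
  "travel": [
    [0.0045,-0.003,0],
    [0,0,-0.02],
    [0,0,-0.02],
    [0,0,-0.02],
    [0,0,-0.012],
    [0,0,-0.007],
    [0,0,0],
    [0,0,0]
  ],
  "roll": [0,0,0,0,0,0,0,0]
}}

```text
clock: 7.83
position: [0.5536, -0.1928, 0.0481]
eef_rot: [3.114, 0.236, 0.018]
force: [0.9, 0.4, 0.5]
finger_gap: 0.0001
```

```bash
python3 - <<'E'
from h import *
goto(-.295,.0,.045)
E
python3 look.py w7
```

```text
at [-0.2918 -0.0028] 0.0481 need [-0.0023 -0.0036 -0.0031]
[ 0.5536 -0.1928  0.0481] [3.114 0.236 0.018] [0.9 0.4 0.5] [-0.2918 -0.0028]
```

View pics/w7.png

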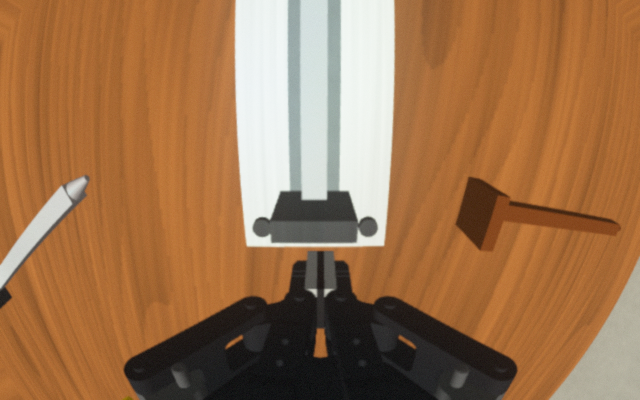

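{"fn": "play_rows", "kwargs": {
  "fingers": [0,0,0,0,0,0,0],
  "travel": [
    [-0.0025,0,-0.002],
    [-0.0012,0.008,0],
    [-0.0012,0.008,0],
    [-0.0012,0.008,0],
    [-0.0012,0.008,0],
    [-0.0012,0.008,0],
    [0,0,0]
  ],
  "roll": [0,0,0,0,0,0,0]
}}

```text
clock: 8.47
position: [0.5454, -0.1489, 0.0496]
eef_rot: [3.112, 0.236, 0.026]
force: [-0.5, 0.3, 0.5]
finger_gap: -0.0003
```

```bash
python3 - <<'E'
from h import *
goto(-.133,.0,.045)
E
python3 look.py w8
```

```text
at [-0.2472 -0.0013] 0.0496 need [-0.0184  0.1127 -0.0046]
[ 0.5454 -0.1489  0.0496] [3.112 0.236 0.026] [-0.5  0.3  0.5] [-0.2472 -0.0013]
```

View pics/w8.png

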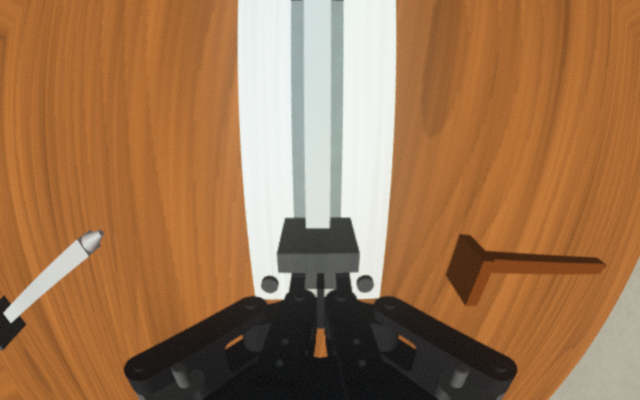

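{"fn": "play_rows", "kwargs": {
  "fingers": [0,0,0,0,0,0,0],
  "travel": [
    [-0.0012,0.008,-0.001],
    [-0.0012,0.008,-0.001],
    [-0.0012,0.008,-0.001],
    [-0.0012,0.008,0],
    [-0.0012,0.008,0],
    [-0.0012,0.008,0],
    [0,0,0]
  ],
  "roll": [0,0,0,0,0,0,0]
}}

```text
clock: 9.1
position: [0.5382, -0.0972, 0.0471]
eef_rot: [3.11, 0.235, 0.029]
force: [-0.2, -0.0, 0.1]
finger_gap: 0.0
```

```bash
python3 - <<'E'
from h import *
goto(-.133,.0,.045)
c=snap("top","pics/t9.png"); overlay(c,0,"pics/ot9.png",projp,(240,140,400,240))
c=snap("side","pics/s9.png"); cv2.imwrite("pics/s9c.png",cv2.resize(c["pixels"][170:290,240:360,::-1],None,fx=5,fy=5,interpolation=cv2.INTER_CUBIC))
E
python3 look.py w9
```

```text
at [-0.195  -0.0019] 0.0471 need [-0.0112  0.061  -0.0021]
[ 0.5384 -0.0982  0.0472] [3.11  0.234 0.03 ] [ 0.8 -1.1  0.4] [-0.1961 -0.002 ]
```

View pics/w9.png

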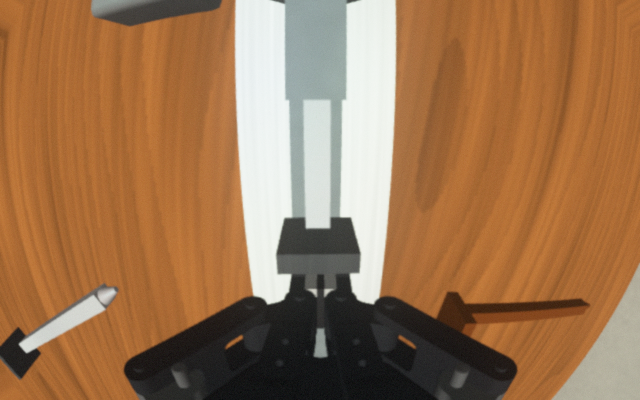

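View pics/s9c.png

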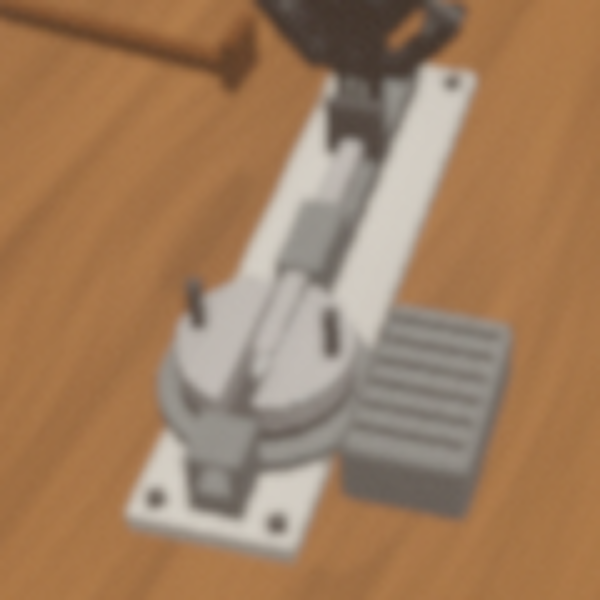

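View pics/ot9.png

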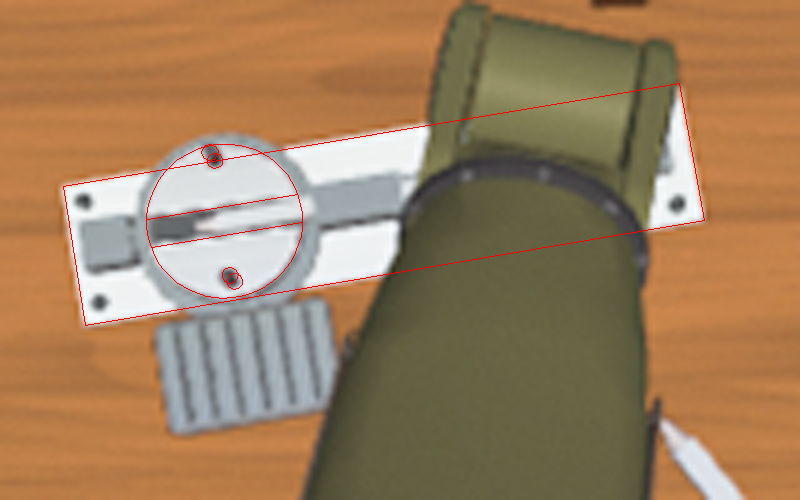

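The nose is in the slot, halfway across. Carry on pushing.

{"fn": "play_rows", "kwargs": {
  "fingers": [0,0,0,0,0,0,0],
  "travel": [
    [-0.0015,0.008,0],
    [-0.0015,0.008,0],
    [-0.0015,0.008,0],
    [-0.0015,0.008,-0.001],
    [-0.0012,0.007,0],
    [-0.0008,0.005,0],
    [0,0,0]
  ],
  "roll": [0,0,0,0,0,0,0]
}}

```text
clock: 9.83
position: [0.5296, -0.051, 0.0462]
eef_rot: [3.109, 0.232, 0.031]
force: [0.3, -1.8, 1.8]
finger_gap: -0.0001
```

```bash
python3 - <<'E'
from h import *
goto(-.133,.0,.045)
E
python3 look.py w10
```

```text
at [-0.148  -0.0004] 0.0462 need [-0.0027  0.0148 -0.0012]
[ 0.5296 -0.051   0.0462] [3.109 0.232 0.031] [ 0.3 -1.8  1.8] [-0.148  -0.0004]
```

View pics/w10.png

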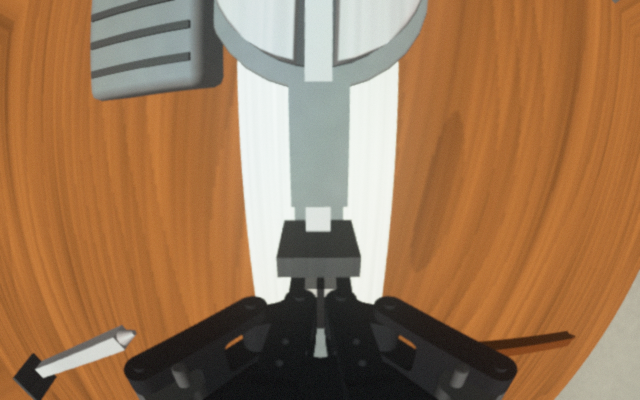

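{"fn": "play_rows", "kwargs": {
  "fingers": [0,0,0,0],
  "travel": [
    [-0.0004,0.004,0],
    [-0.0004,0.004,0],
    [-0.0004,0.003,0],
    [-0.0004,0.003,0]
  ],
  "roll": [0,0,0,0]
}}

```text
clock: 10.22
position: [0.5282, -0.037, 0.0463]
eef_rot: [3.109, 0.23, 0.031]
force: [-0.6, -3.1, 1.5]
finger_gap: 0.0
```

{"fn": "play_rows", "kwargs": {
  "fingers": [0,0],
  "travel": [
    [-0.0004,0.003,0],
    [-0.0004,0.003,0]
  ],
  "roll": [0,0]
}}

```text
clock: 10.38
position: [0.5282, -0.0354, 0.0468]
eef_rot: [3.101, 0.231, 0.034]
force: [3.1, -46.2, -6.2]
finger_gap: 0.0
```

```bash
python3 - <<'E'
from h import *
goto(-.133,.0,.045)
E
python3 look.py w11
```

```text
at [-0.1324 -0.0014] 0.0468 need [-0.0013 -0.0008 -0.0018]
[ 0.5282 -0.0354  0.0468] [3.101 0.231 0.034] [  3.1 -46.2  -6.2] [-0.1324 -0.0014]
```

View pics/w11.png

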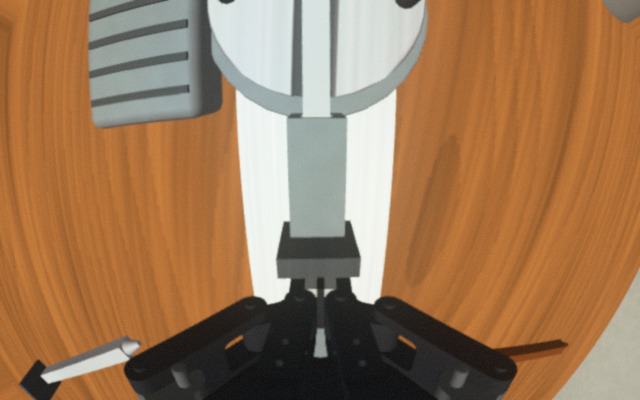

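A hard stop with 46 N at rotator x -0.132, against -0.133 expected, so the plate is against the guide. Now I back off and then rise.

{"fn": "play_rows", "kwargs": {
  "fingers": [0,0,0,0,0,0,0,0,0,0],
  "travel": [
    [0.0015,-0.01,0],
    [0.0015,-0.01,0],
    [0.0015,-0.01,0],
    [0,0,0],
    [0,0,0.03],
    [0,0,0.04],
    [0,0,0.04],
    [0,0,0.02],
    [0,0,0],
    [0,0,0]
  ],
  "roll": [0,0,0,0,0,0,0,0,0,0]
}}

```text
clock: 11.27
position: [0.5299, -0.0662, 0.1799]
eef_rot: [3.105, 0.227, 0.024]
force: [-0.1, -0.3, -0.6]
finger_gap: -0.0001
```

{"fn": "play_rows", "kwargs": {
  "fingers": [0,0,0,0,0,0,0,0],
  "travel": [
    [-0.015,-0.035,0],
    [-0.015,-0.035,0],
    [-0.015,-0.035,0],
    [-0.015,-0.035,0],
    [-0.015,-0.035,0],
    [-0.01,-0.02,0],
    [0,0,0],
    [0,0,0]
  ],
  "roll": [0,0,0,0,0,0,0,0]
}}

```text
clock: 11.93
position: [0.4375, -0.2645, 0.1691]
eef_rot: [3.114, 0.236, 0.008]
force: [-0.7, 0.7, 0.2]
finger_gap: 0.0
```

```bash
python3 - <<'E'
from h import *
o=ctrl.get_obs(); print(o["position"].round(3),o["force"].round(1),o["clock"])
c=snap("top","pics/t12.png"); overlay(c,0,"pics/ot12.png",projp,(240,140,400,240))
f=lambda u,v,z: w2rot(world(c,240+u/5-.4,140+v/5-.4,z)).round(4)
c2=snap("side","pics/s12.png"); cv2.imwrite("pics/s12c.png",cv2.resize(c2["pixels"][170:290,240:360,::-1],None,fx=5,fy=5,interpolation=cv2.INTER_CUBIC))
E
```

```text
[ 0.437 -0.264  0.169] [-0.7  0.7  0.2] 11.9333
```

View pics/ot12.png

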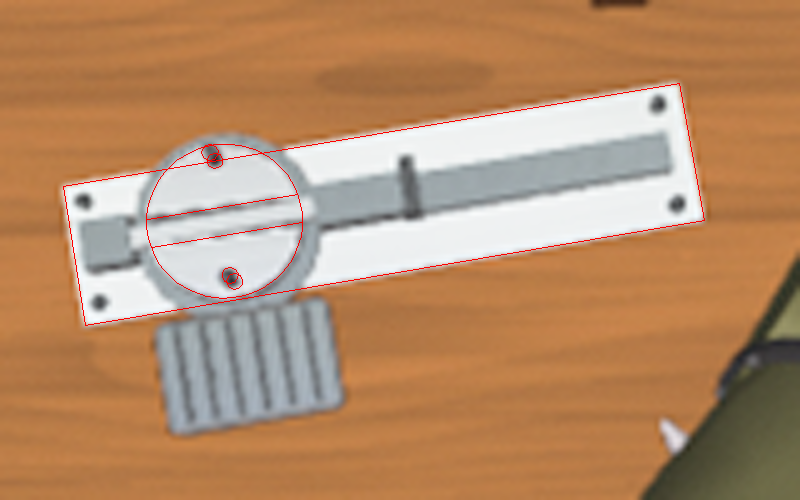

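View pics/s12c.png

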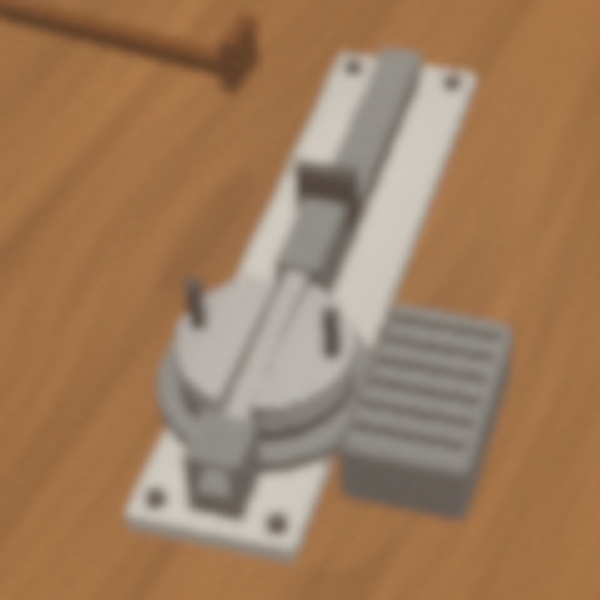

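View pics/t12.png

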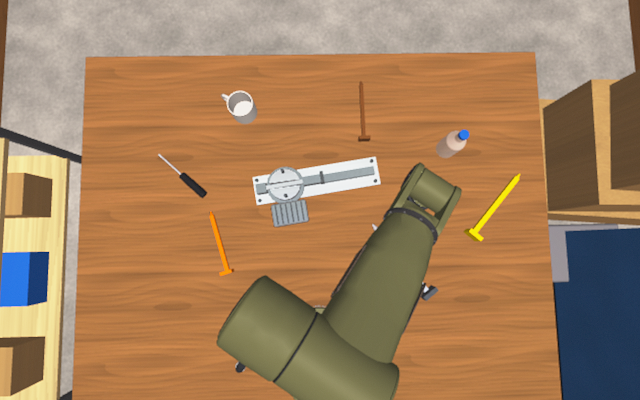

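The end plate stands against the guide's outer end (crop (408,187)), the bar runs through the slot into the keeper, and the bottle, mug and screwdriver are unmoved. The gripper is clear, so I hand in.

```bash
python3 -c "
from station import ctrl
print(ctrl.sign_off())"
```

```text
the job is handed in; nothing more can be done
None
```

The antenna rotator is locked, and the job was handed in at about 12 s on the robot's clock. I used closed fingers throughout, only pushing from outside.

- **Disc:** I pushed peg_a clockwise from about 52° off until the slot measured -1.7° from the bar's line. That is within the 8° the bar needs.
- **Bar:** I pushed the smaller grey bar by its end plate through the slot. It stopped hard with 46 N at the fingertip, at rotator x -0.132 m, against -0.133 m expected for fully home.
- **Last checks:** The top and side pictures show the plate against the guide, the bar through the slot into the keeper, and the pegs square to the bar. By eye in the top picture, the bottle, mug and screwdriver stand where they were. The tool force read about zero with the gripper clear.
- **Disagreements:** No check failed. The rotator pose I worked from was about 1 mm off in the wrist picture, which is within the camera calibration.

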